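Clear the canister, hang the scoop in the drying cabinet

TASK

The tall canister is standing in the way in front of the little drying cabinet. First move it aside, keeping it upright, and stand it inside the shallow foil pan; then hang the white scoop by its ring on the hook inside the cabinet, under its low roof, and leave it hanging freely. Do not disturb the dish or the jar.

Things in the scene. Friction and masses are not known exactly. Their poses are not given: they have to be found in the camera images.
- canister_mid (a point): Centre (half-way up) of the loose upright canister, a smooth aluminium cylinder 56 mm in diameter with a black lid 54 mm in diameter, 200 mm tall in all (the lid is its top 35 mm); about 0.25 to 0.5 kg. z axis up. It stands on the bench about 75 to 95 mm (its axis) in front of the cabinet's roof edge.
- pan_floor (a point): Centre of the inner floor of the square shallow foil pan, 160 mm x 160 mm outside, 152 mm inside, walls 14 mm high above the bench, floor 5 mm above the bench; fixed. It lies on one side of the bench, left or right; z up.
- scoop_grip (a point): Grip point of the loose white plastic scoop (0.06 to 0.13 kg, 200 mm long): on the axis of its flat handle, 18 mm wide (y), 8 mm thick (z), near the centre of mass. x points along the handle to the hanging ring, z out of the bowl's open top. The handle runs from 12 mm behind to 79 mm ahead. At the start it is level, 30 mm above the bench, opposite the pan, ring roughly away from the robot.
- scoop_ring (a point): Centre of the scoop's hanging ring, 100 mm ahead of scoop_grip along x, axes as there; the ring lies in the x-y plane, 35 mm inner and 49 mm outer diameter, 7 mm thick.
- hook_bend (a point): Low point of the steel hook, centre of an 8 mm round bar, 214 mm above the bench. The bar comes forward from a crossbar 65 mm behind, dropping 8 mm on the way, to this bend, then turns up to the tip. Axes of the cabinet: x points into it, away from its open front, z up. A hung scoop has its bowl's open top facing out.
- hook_tip (a point): Top of the hook's upturned end, 30 mm above and 8 mm in front of hook_bend. Same axes. Below, a white rail across the cabinet, 45 to 95 mm above the bench, its front face 27 mm behind hook_bend, stops the hung scoop's bowl from swinging back.
- roof_edge (a point): Middle of the front edge of the clear roof, at its underside, 290 mm above the bench, 55 mm in front of hook_bend, same axes; the roof is 6 mm thick, 160 mm deep. The fixed cabinet is open in front and behind; two 12 mm white side walls, 180 mm apart inside, reach from the bench to the roof, front edges below the roof's edge.
- dish: Small loose glass dish, 84 mm in diameter, 45 mm high, a bystander; origin under its centre.
- jar: Loose amber glass jar with a white cap, 60 mm in diameter, 85 mm high, a bystander; origin under its centre.
- scoop_bowl (a point): Middle of the underside of the scoop's bowl, on which the scoop stands at the start; axes as scoop_grip, 43.5 mm behind and 30 mm below it. The bowl is an open-topped box 63 mm long (x), 50 mm wide, 34 mm high.

How it is judged:
On the way:
1. the canister stands upright in the foil pan, let go (x of canister_mid in the frame of pan_floor between -0.05 and 0.05 m and y of canister_mid in the frame of pan_floor between -0.05 and 0.05 m and z of canister_mid in the frame of pan_floor below 0.105 m and angle between canister_mid's own z axis and vertical below 0.1 rad and contact force between canister and the fingers below 0.2 N), for 0.2 s.
At the end, for the whole second after the job is handed in: The canister stands upright in the foil pan (within 50 mm of its middle each way, tilt under 0.1 rad), and the scoop hangs by its ring on the cabinet's hook: ring centre at the hook (within 20 mm sideways), ring up and bowl down within 0.6 rad of vertical, swinging slower than 0.35 m/s (x of canister_mid in the frame of pan_floor between -0.05 and 0.05 m and y of canister_mid in the frame of pan_floor between -0.05 and 0.05 m and z of canister_mid in the frame of pan_floor below 0.105 m and angle between canister_mid's own z axis and vertical below 0.1 rad and x of scoop_ring in the frame of hook_bend between -0.03 and 0.06 m and y of scoop_ring in the frame of hook_bend between -0.02 and 0.02 m and z of scoop_ring in the frame of hook_bend between -0.03 and 0.015 m and angle between scoop_ring's own x axis and vertical below 0.6 rad and height (world z) of scoop_ring above 0.18 m and linear speed of scoop below 0.35 m/s); the robot touches nothing.
It fails at once if the canister is tipped by more than 0.5 rad (angle between canister_mid's own z axis and vertical above 0.5 rad).
It fails at once if the dish or the jar is moved by more than 20 mm (distance of any of dish, jar from where it was at the start of the episode above 0.02 m).
It also fails if it takes over 72 s, if anything falls off the work surface, if the arm or the gripper's body presses on something with over 40 N, if the wrist force passes 120 N, or if a joint passes its speed limit or range.

ROBOT

A 6-joint arm with a two-finger parallel gripper is mounted at the origin on the work surface. World frame = base frame: x ahead of the robot, y to its left, z up, the work surface at z = 0. Lengths are in m, angles in rad, forces in N, time in s.
With the tool pointing down it reaches from about 0.275 to 0.825 m from the base axis. Payload 4.9 kg.
Tool frame: the origin (TCP) lies midway between the tips of the shut fingers; the grasp point (between the pads) lies 19 mm behind it (grip_point_offset is the distance from the TCP to the grasp point, in m); z points along the fingers, x is the direction in which the jaws open and shut, and the axes are right-handed (so a half turn about z gives the same grasp; the last joint's range is limited). The gripper opens to 85 mm and grips with 20 to 120 N. Pads are 22 mm wide; open, the fingers measure 114 mm over their backs; the gripper's body (76 mm by 85 mm) begins 54 mm behind the grasp point. The pads swing forward as they close: fully open they stand 13 mm farther back than shut.
Start: joints at [-1.24, 0.326, -0.193, 1.052, 0, 1.437], TCP at [0.247, -0.492, 0.231] pointing down, gripper open.
Joint ranges: [-2.65, 2.65], [-0.97, 1.79], [-1.3, 1.35], [-1.93, 2.1], [-1.47, 1.37], [-3.14, 3.14]. Speed limits (rad/s): [2.57, 2.57, 3.14, 3.14, 3.14, 3.14].

INTERFACE

Orientations are given as a rotation vector (axis times angle).
In Python, from cell import * gives the robot as it stands. Calls block until the motion is done:
- movep(position, orientation): joint-space move of the TCP to a pose.
- move_l(position, velocity=0.15, rot=None, until_force=None): straight line of the TCP; rot=None keeps the orientation; velocity is the mean speed in m/s. With until_force (N) it stops when the force on the tool has changed by that much, and returns True; else False.
- set_joints(angles): joint-space move.
- let_go() and grab(newtons=None): open the fingers fully, or close them until they stop; newtons is the grip in N (None keeps the last).
- sleep(seconds).
- ik(position, orientation): joint angles nearest the present ones, or None.
- get_state(): the state.
- grab_frame(name): name is "scene" or "side" or "wrist"; returns a dict with "img" (480x640x3 uint8, red, green, blue), "fx", "fy", "cx", "cy" (pixels), "cam_to_world" (4x4, takes a point from camera to world coordinates); the wrist camera has in their place "T_tool_cam" (4x4, takes a point from camera to tool coordinates, whose origin is the TCP and whose axes are the tool frame's). Camera axes: x right, y down, z forward; pixel columns grow to the right and rows downward; lengths in m; the calibration is good to about 2 mm. The wrist camera is an equidistant fisheye: a pixel r from the principal point sees the ray r / f radians off the axis. A picture is of the moment at which its call begins: read the wrist's pose just before it. There is no depth.
A pose or a line that the arm cannot do raises MotionError and nothing moves.
- sign_off(): hands the job in, once; it reports no verdict.
Trained networks look in the newest picture that a camera, given by its name, has taken for a name from the list of things; names that differ only in an ending like _2 or _b are one class to them, and where a whole thing is asked for, a point or a joint stands for the part that bears it (a point fixed in the world has none). Each returns a list of dicts, best first, with "score" (0 to 1); they miss things now and then, are a little off and sometimes report something else, mostly with a low value. They report only what shows in the picture. A call takes as long as a camera call.
- spot_in(camera, name): "centre" ([column, row] in pixels, amid what is visible of it).
- silhouettes(camera, name): "mask" (480x640 bool, what is visible of it) and "centre" ([column, row] in pixels, amid what is visible of it).
- tip_of(camera, name): "centre" ([column, row] in pixels: a listed point, or the origin of a listed thing).
The state is a dict: "clock": time; "q": joint angles; "joint_velocities": joint speeds; "tau": joint torques, N m; "position": TCP position; "eef_rot": TCP orientation; "contact_force": force on the tool from outside, world axes, zero at the start; "wrist_torque": the same for the moment, N m; "finger_gap": opening from 0.0 (shut) to 1.0 (fully open).
Only numpy, scipy, OpenCV 4.12 (cv2) and the standard library are available. Lean on these libraries where they do the work, as an engineer would, in place of code of your own. Each camera call takes 0.05 s, during which the arm holds its last target.

## Working session

There is one attempt and no reset: what is moved stays moved. The work goes in short steps, each a Python script; the robot and the scene stay as the last script left them, time stands still between calls to the robot, and variables do not carry over. Pictures are saved under pics/ and viewed, and the job is handed in when it is done.

```bash
mkdir -p pics; ls; cat > h.py <<'E'
from cell import *
import numpy as np, cv2
from scipy.spatial.transform import Rotation as R
def save(n,f): cv2.imwrite(f"pics/{n}.png",cv2.cvtColor(f["img"],cv2.COLOR_RGB2BGR))
def ray(f,px):
    T=np.array(f["cam_to_world"]); d=np.array([(px[0]-f["cx"])/f["fx"],(px[1]-f["cy"])/f["fy"],1.])
    return T[:3,3],T[:3,:3]@(d/np.linalg.norm(d))
def atz(f,px,z):
    o,d=ray(f,px); return o+d*(z-o[2])/d[2]
def tri(rs):
    A=np.zeros((3,3));b=np.zeros(3)
    for o,d in rs:
        P=np.eye(3)-np.outer(d,d);A+=P;b+=P@o
    x=np.linalg.solve(A,b); return x,[np.linalg.norm((np.eye(3)-np.outer(d,d))@(x-o)) for o,d in rs]
def proj(f,X):
    T=np.linalg.inv(np.array(f["cam_to_world"]));c=T[:3,:3]@np.asarray(X)+T[:3,3]
    return np.array([f["fx"]*c[0]/c[2]+f["cx"],f["fy"]*c[1]/c[2]+f["cy"]])
E
python3 - <<'E'
from h import *
F={n:grab_frame(n) for n in("scene","side","wrist")}
for n in F: save(n+"0",F[n])
for n in("scene","side"): print(n,np.round(F[n]["cam_to_world"],3).tolist())
for k in ["canister_mid","pan_floor","scoop_grip","scoop_ring","scoop_bowl","hook_bend","hook_tip","roof_edge","dish","jar"]:
    rs=[]
    for n in("scene","side"):
        r=tip_of(n,k)
        print(k,n,[(np.round(x["centre"],1).tolist(),round(x["score"],2)) for x in r[:2]],end=" ")
        if r: rs.append(ray(F[n],r[0]["centre"]))
    if len(rs)==2:
        x,e=tri(rs);print(np.round(x,4),np.round(e,4))
    else: print()
print(get_state()["clock"],get_state()["eef_rot"])
print(np.array(F["wrist"]["T_tool_cam"]).round(3).tolist(),F["wrist"]["fx"],F["wrist"]["cx"],F["wrist"]["cy"])
E
```

```text
pics
scene [[-0.125, 0.562, -0.818, 1.383], [0.992, 0.071, -0.103, 0.108], [0.001, -0.824, -0.566, 0.738], [0.0, 0.0, 0.0, 1.0]]
side [[-0.995, -0.05, 0.081, 0.456], [-0.093, 0.691, -0.717, 0.961], [-0.021, -0.721, -0.693, 1.141], [0.0, 0.0, 0.0, 1.0]]
canister_mid scene [([287.7, 251.3], 0.71), ([489.4, 353.0], 0.29)] canister_mid side [([336.6, 256.4], 0.59), ([287.8, 199.0], 0.24)] [ 0.5417 -0.0769  0.1008] [0.002 0.002]
pan_floor scene [([465.3, 272.4], 0.72)] pan_floor side [([364.3, 429.2], 0.74)] [0.455  0.3185 0.0115] [0. 0.]
scoop_grip scene [([200.0, 245.5], 0.68), ([126.8, 312.4], 0.4)] scoop_grip side [([367.5, 217.2], 0.69), ([301.4, 201.9], 0.2)] [ 0.4736 -0.2986  0.0415] [0.0032 0.0032]
scoop_ring scene [([196.1, 272.6], 0.56)] scoop_ring side [([332.6, 221.4], 0.79), ([364.0, 432.9], 0.52)] [ 0.5667 -0.2773  0.038 ] [0.0021 0.0021]
scoop_bowl scene [([202.8, 250.1], 0.51)] scoop_bowl side [([380.8, 223.9], 0.58)] [ 0.4375 -0.3114  0.0037] [0.0002 0.0002]
hook_bend scene [([274.7, 250.2], 0.67)] hook_bend side [([252.0, 437.7], 0.26)] [0.6603 0.1235 0.0643] [0.2311 0.2311]
hook_tip scene [([281.4, 195.2], 0.7)] hook_tip side [([269.8, 214.7], 0.69)] [ 0.6725 -0.0375  0.2933] [0.0254 0.0254]
roof_edge scene [([284.5, 195.8], 0.65)] roof_edge side [([337.5, 260.4], 0.41)] [ 0.522  -0.0496  0.1845] [0.0484 0.0484]
dish scene [([488.8, 352.8], 0.56)] dish side [([249.7, 434.8], 0.57)] [ 6.853e-01  3.419e-01 -6.000e-04] [0.0013 0.0013]
jar scene [([125.7, 313.0], 0.7)] jar side [([301.3, 201.5], 0.62), ([287.4, 196.1], 0.53)] [ 0.6682 -0.402  -0.0022] [0.0019 0.0019]
1.15 [ 2.67334753e+00 -1.65006855e+00  4.97290784e-06]
[[1.0, -0.001, 0.0, 0.001], [0.001, 0.961, 0.276, -0.07], [-0.001, -0.276, 0.961, -0.143], [0.0, 0.0, 0.0, 1.0]] 371.64829954431775 319.2945532539386 236.30736952936064
```

View pics/scene0.png

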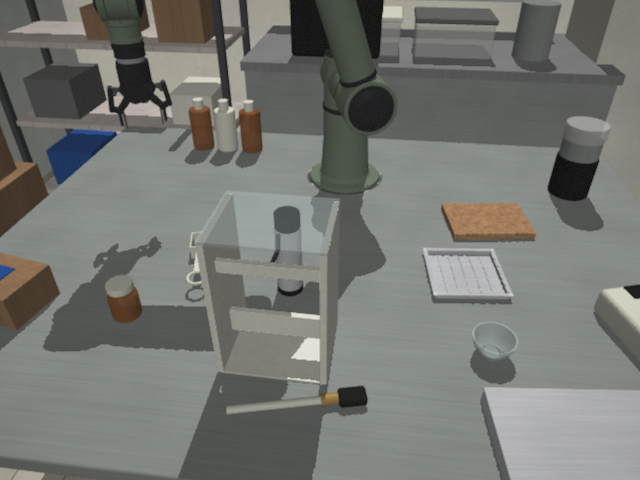

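View pics/side0.png

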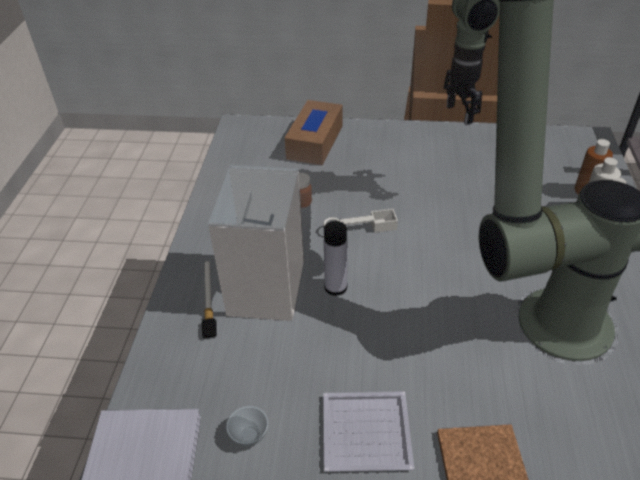

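View pics/wrist0.png

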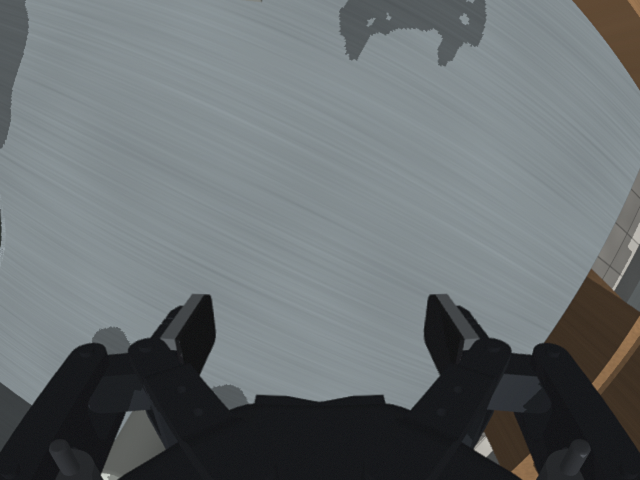

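The scene view shows the cabinet at columns 200–340, the canister behind it at (288,250), the pan at (466,273), the scoop at (200,255) partly hidden by the cabinet, the jar at (125,300) and the dish at (494,343). In the side view the hook is at about (258,217). Next I'll zoom in for the cabinet geometry.

```bash
python3 - <<'E'
import cv2
a=cv2.imread("pics/side0.png")[150:330,190:410];b=cv2.imread("pics/scene0.png")[180:390,180:350]
cv2.imwrite("pics/side_z.png",cv2.resize(a,None,fx=3.6,fy=3.3,interpolation=2))
cv2.imwrite("pics/scene_z.png",cv2.resize(b,None,fx=2.8,fy=2.8,interpolation=2))
E
```

```text
(no output)
```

View pics/side_z.png

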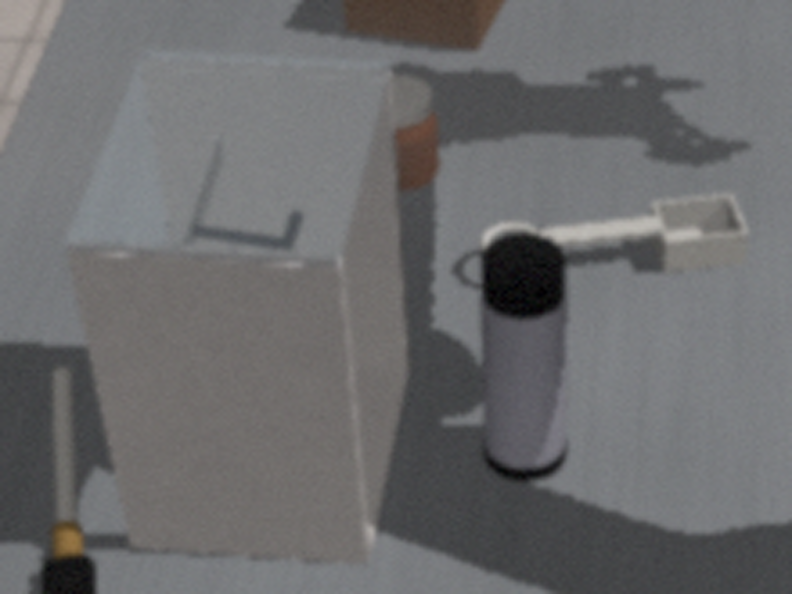

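View pics/scene_z.png

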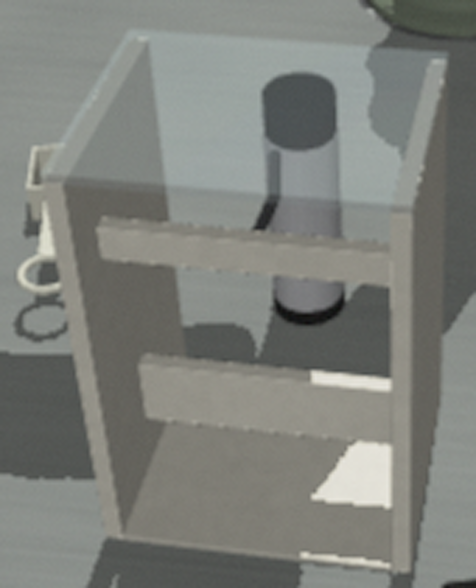

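```bash
cat > fit.py <<'E'
from h import *
from scipy.optimize import least_squares
F={n:grab_frame(n) for n in("scene","side")}
zt=.294
P=[("side",(-.055,.102,0),(292.8,319.7)),("side",(.105,.102,0),(226.1,315)),("side",(-.055,.102,zt),(284.4,229.4)),("side",(.105,.102,zt),(210,225)),
("side",(-.055,-.102,zt),(299.2,170.6)),("side",(.105,-.102,zt),(230.3,166)),
("scene",(.105,.102,0),(325.7,384.3)),("scene",(.105,-.102,0),(219.3,371.1)),("scene",(.105,-.102,zt),(196.8,244.3)),("scene",(.105,.102,zt),(327.1,253.9)),
("scene",(-.055,-.102,zt),(227.1,191.8)),("scene",(-.055,.102,zt),(338.9,199.6)),
("side",(-.008,0,.246),(271.9,215.2)),("side",(-.001,0,.214),(270.5,223.6))]
def w(p,X):
    c,s=np.cos(p[2]),np.sin(p[2]);return np.array([p[0]+c*X[0]-s*X[1],p[1]+s*X[0]+c*X[1],X[2]])
def res(p): return np.concatenate([proj(F[n],w(p,X))-u for n,X,u in P])
r=least_squares(res,[.7,-.07,0],loss="soft_l1")
print("hook x,y,yaw",r.x.round(4));print(res(r.x).reshape(-1,2).round(1).tolist())
# sep. per camera
for n in("side","scene"):
    rr=least_squares(lambda p:np.concatenate([proj(F[m],w(p,X))-u for m,X,u in P if m==n]),r.x,loss="soft_l1");print(n,rr.x.round(4))
E
python3 fit.py
```

```text
hook x,y,yaw [ 0.6901 -0.0598 -0.0199]
[[-0.4, 1.2], [0.3, 0.9], [0.2, -0.1], [-1.9, -0.4], [-0.6, -1.5], [-0.5, -0.5], [1.3, -0.3], [-1.2, -0.1], [-1.8, -2.1], [0.7, 0.0], [-0.2, -1.4], [1.6, -0.7], [0.4, -2.1], [-0.2, 0.1]]
side [ 0.6894 -0.0592 -0.0233]
scene [ 0.6913 -0.0599 -0.0168]
```

Both cameras put the cabinet at hook (0.690, −0.060), yaw −0.02. Next I'll check reach for all the planned poses.

```bash
cat >> h.py <<'E'
HX=np.array([.690,-.0598]);YAW=-.02
CAN=np.array([.5417,-.0769]);PAN=np.array([.455,.3185])
def down(yaw): return R.from_euler("z",yaw)*R.from_euler("x",np.pi)
def cab(p): # cabinet frame ->world
    c,s=np.cos(YAW),np.sin(YAW);return np.array([HX[0]+c*p[0]-s*p[1],HX[1]+s*p[0]+c*p[1],p[2]])
def scoopR(th): # cols scoop axes in world, ring leaning inward by th
    X=np.array([np.sin(th),0,np.cos(th)]);Z=np.array([-np.cos(th),0,np.sin(th)]);Y=np.cross(Z,X)
    return R.from_euler("z",YAW)*R.from_matrix(np.c_[X,Y,Z])
S2T=R.from_matrix(np.array([[0,1.,0],[1,0,0],[0,0,-1]])) # tool x=+scoop y, tool y=scoop x, z=-z
def hang_tool(ring_cab,th,off,flip=False):
    """off: scoop-frame position of TCP relative to ring"""
    r=scoopR(th);p=cab(ring_cab)+r.apply(off);t=r*S2T
    if flip:t=t*R.from_euler("z",np.pi)
    return p,t.as_rotvec()
E
python3 - <<'E'
from h import *
for y in (0,np.pi/2,np.pi,-np.pi/2):
    print(round(y,2),[np.round(q,2).tolist() if (q:=ik(p,down(y).as_rotvec())) is not None else None for p in ([*CAN,.30],[*CAN,.157],[*PAN,.162])])
off=np.array([-.08,0,-.012])
for fl in (0,1):
  print("pick",ik([.492,-.294,.018],(R.from_euler("z",.24)*S2T*(R.from_euler("z",np.pi) if fl else R.identity())).as_rotvec()))
  for th in (.0,.15,.4,.7,.9):
    for x in (-.15,0):
      q=ik(*hang_tool((x,0,.235),th,off,fl));print(fl,th,x,None if q is None else np.round(q,2))
E
```

```text
0 [[-0.28, 0.29, -0.07, 1.21, 0.0, 1.29], [-0.28, 0.38, -0.31, 0.88, 0.0, 1.29], [0.48, 0.39, -0.28, 0.9, 0.0, 2.05]]
1.57 [[-0.28, 0.29, -0.07, 1.21, 0.0, -0.28], [-0.28, 0.38, -0.31, 0.88, 0.0, -0.28], [0.48, 0.39, -0.28, 0.9, 0.0, 0.48]]
3.14 [[-0.28, 0.29, -0.07, 1.21, 0.0, -1.85], [-0.28, 0.38, -0.31, 0.88, 0.0, -1.85], [0.48, 0.39, -0.28, 0.9, 0.0, -1.09]]
-1.57 [[-0.28, 0.29, -0.07, 1.21, 0.0, 2.87], [-0.28, 0.38, -0.31, 0.88, 0.0, 2.87], [0.48, 0.39, -0.28, 0.9, 0.0, -2.66]]
pick [-0.66739307  0.59167587 -0.3813563   0.59776417  0.         -0.90739307]
0 0.0 -0.15 None
0 0.0 0 None
0 0.15 -0.15 None
0 0.15 0 None
0 0.4 -0.15 None
0 0.4 0 [-0.32  0.6  -1.17 -1.36  0.28 -0.12]
0 0.7 -0.15 None
0 0.7 0 [-0.31  0.27 -0.99 -0.54  0.22 -0.19]
0 0.9 -0.15 [-0.42 -0.08 -1.11 -0.09  0.25 -0.32]
0 0.9 0 [-0.29  0.2  -0.81 -0.09  0.16 -0.21]
pick [-6.67393073e-01  5.91675866e-01 -3.81356295e-01  5.97764165e-01
  4.44089210e-16  2.23419958e+00]
1 0.0 -0.15 None
1 0.0 0 None
1 0.15 -0.15 None
1 0.15 0 None
1 0.4 -0.15 None
1 0.4 0 [-0.32  0.6  -1.17 -1.36  0.28  3.02]
1 0.7 -0.15 None
1 0.7 0 [-0.31  0.27 -0.99 -0.54  0.22  2.95]
1 0.9 -0.15 [-0.42 -0.08 -1.11 -0.09  0.25  2.82]
1 0.9 0 [-0.29  0.2  -0.81 -0.09  0.16  2.93]
```

```bash
python3 - <<'E'
from h import *
r=down(np.pi/2).as_rotvec()
movep([*CAN,.29],r)
f=grab_frame("wrist");save("w1",f)
move_l([*CAN,.158],.12)
f=grab_frame("scene");save("s1",f);f=grab_frame("side");save("d1",f)
s=get_state();print(s["clock"],s["position"],s["contact_force"])
E
python3 -c "
import cv2,numpy as np
a=cv2.imread('pics/w1.png');b=cv2.imread('pics/d1.png')[100:340,180:500];b=cv2.resize(b,(640,480))
cv2.imwrite('pics/c1.png',cv2.resize(np.hstack([a,b]),(800,300)))"
```

```text
4.5083 [ 0.54231742 -0.07705839  0.15882503] [ 0.13477164 -0.62714029  0.0863043 ]
```

View pics/c1.png

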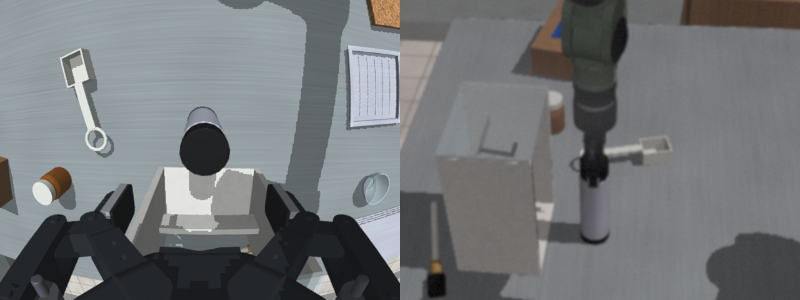

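The wrist view shows the lid at (205,150), between the jaws and slightly left of centre. The fingers straddle the can, so I'll grab it, lift it and carry it to the pan.

```bash
python3 - <<'E'
from h import *
grab(50); s=get_state(); print(s["finger_gap"],s["contact_force"])
p=np.array(s["position"])
move_l([p[0],p[1],p[2]+.05],.1)
s=get_state();print(s["clock"],s["contact_force"],s["finger_gap"])
f=grab_frame("side");save("d2",f)
# carry: retreat a bit then arc
d=CAN[:]-p[:2]
move_l([.47,.1,p[2]+.05],.18)
move_l([*PAN,p[2]+.05],.18)
f=grab_frame("side");save("d3",f)
f=grab_frame("scene");save("s3",f)
s=get_state();print(s["clock"],s["position"])
E
python3 -c "
import cv2,numpy as np
a=cv2.imread('pics/s3.png')[120:360,300:620];b=cv2.imread('pics/d3.png')[240:480,260:580]
cv2.imwrite('pics/c2.png',cv2.resize(np.hstack([a,b]),(800,300)))"
```

```text
0.6208578575933975 [-0.38420462  2.13999125  6.1846072 ]
5.575 [-0.65324352  0.58159098 -4.17213377] 0.6224011366364768
8.3 [0.45517891 0.31760872 0.2089253 ]
```

View pics/c2.png

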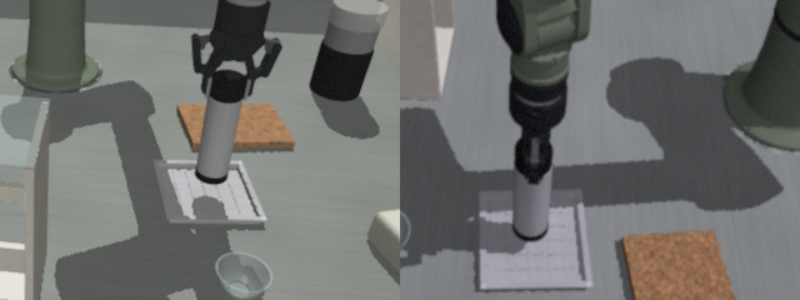

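The canister is held upright above the pan. I'll lower it with a force guard.

```bash
python3 - <<'E'
from h import *
p=np.array(get_state()["position"])
move_l([PAN[0],PAN[1],p[2]-.036],.1)
print(move_l([PAN[0],PAN[1],p[2]-.056],.03,until_force=6))
s=get_state();print(p[2]-s["position"][2],s["contact_force"])
let_go();sleep(.2)
move_l([PAN[0],PAN[1],.29],.12)
F={}
for n in("scene","side"):
    F[n]=grab_frame(n);save(n+"4",F[n])
for k in("canister_mid","scoop_grip","scoop_ring","scoop_bowl","pan_floor"):
    rs=[ray(F[n],r[0]["centre"]) for n in F if (r:=tip_of(n,k))]
    if len(rs)==2: x,e=tri(rs);print(k,x.round(4),np.round(e,4))
print(get_state()["clock"])
E
python3 -c "
import cv2,numpy as np
a=cv2.imread('pics/scene4.png')[120:360,300:620];b=cv2.imread('pics/side4.png')[240:480,260:580]
cv2.imwrite('pics/c3.png',cv2.resize(np.hstack([a,b]),(800,300)))"
```

```text
True
0.04634240986291044 [0.27401311 1.33428294 2.805559  ]
canister_mid [0.4552 0.3219 0.1083] [0.0006 0.0006]
scoop_ring [ 0.6711 -0.2349  0.1273] [0.0055 0.0055]
pan_floor [0.4602 0.3191 0.0136] [0.0027 0.0027]
11.7083
```

View pics/c3.png

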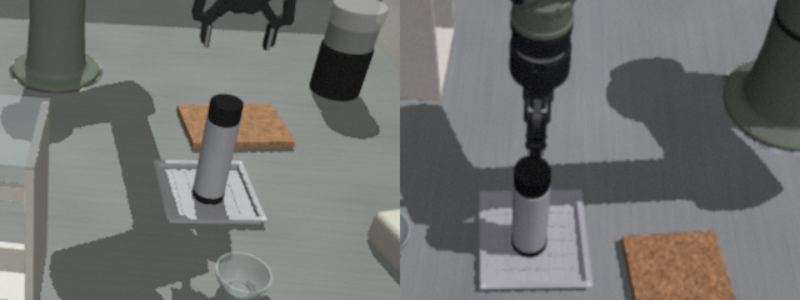

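Canister stands in the pan, released. Now I'll look at the scoop from above with the wrist camera.

```bash
cat >> h.py <<'E'
def wray(f,T,px):
    u=np.array([px[0]-f["cx"],px[1]-f["cy"]])/np.array([f["fx"],f["fy"]]);th=np.linalg.norm(u)
    d=np.array([*(u/th*np.sin(th)),np.cos(th)]) if th>1e-9 else np.array([0,0,1.])
    W=T@np.array(f["T_tool_cam"]);return W[:3,3],W[:3,:3]@d
def toolT():
    s=get_state();T=np.eye(4);T[:3,:3]=R.from_rotvec(s["eef_rot"]).as_matrix();T[:3,3]=s["position"];return T
def rz(o,d,z): return o+d*(z-o[2])/d[2]
E
python3 - <<'E'
from h import *
r0=(R.from_euler("z",.24)*S2T).as_rotvec()
movep([.45,.0,.32],r0)
movep([.46,-.30,.24],r0)
sleep(.2)
T=toolT();f=grab_frame("wrist");save("w5",f);np.save("w5T.npy",T)
for k,z in(("scoop_grip",.03),("scoop_ring",.03),("scoop_bowl",.0)):
    for x in tip_of("wrist",k)[:2]: print(k,np.round(x["centre"],1),round(x["score"],2),rz(*wray(f,T,x["centre"]),z).round(4))
for x in silhouettes("wrist","scoop_ring")[:2]:
    m=x["mask"];print(m.sum(),x["score"],x["centre"])
    np.save("m5.npy",m);break
print(get_state()["clock"])
E
```

```text
scoop_grip [313.  215.1] 0.82 [ 0.4724 -0.3035  0.03  ]
scoop_ring [316.1 309.7] 0.94 [ 0.5714 -0.2764  0.03  ]
scoop_bowl [316.2 170.3] 0.96 [ 0.4322 -0.3104  0.    ]
5668 0.73 [316.7, 195.7]
14.5583
```

View pics/w5.png

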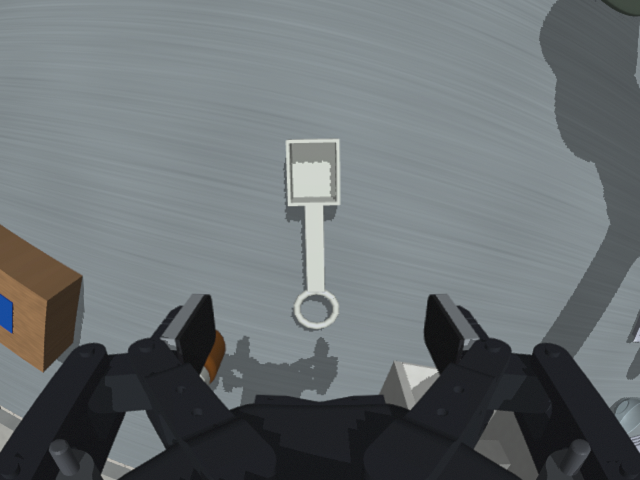

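Wrist view: ring at (316,310), handle column ~315, bowl at (313,173). The network and geometry agree to about 3 mm. I'll pick it up with a tilted tool so the scoop can later hang near vertical, and check IK and threading clearance first.

```bash
cat >> h.py <<'E'
SYAW=.25; SR=np.array([.5707,-.277,.030])
def s2t(a):
    z=np.array([-np.sin(a),0,-np.cos(a)]);x=np.array([0,1.,0]);return R.from_matrix(np.c_[x,np.cross(z,x),z]),z
GR=-.078; DEP=.012
def pose_from(rs,ring,a):
    M,z=s2t(a);return ring+rs.apply(np.array([GR,0,0])+DEP*z),(rs*M).as_rotvec()
def pickpose(a,up=0): return pose_from(R.from_euler("z",SYAW),SR+[0,0,up],a)
def hang(x,z,th,a,y=0): return pose_from(scoopR(th),cab((x,y,z)),a)
HK=np.array([[.065,.222],[0,.214],[-.008,.244]])
def clear(x,z,th):
    t=np.linspace(0,2*np.pi,181);X=np.array([np.sin(th),np.cos(th)])
    C=np.c_[x+21e-3*np.cos(t)*X[0],21e-3*np.sin(t),z+21e-3*np.cos(t)*X[1]]
    m=9
    for a,b in zip(HK[:-1],HK[1:]):
        for u in np.linspace(0,1,60):
            p=a+(b-a)*u;m=min(m,np.min(np.linalg.norm(C-[p[0],0,p[1]],axis=1)))
    return m-.0075
E
cat > plan.py <<'E'
from h import *
from functools import lru_cache
WP=[(-.09,.250,.8),(-.04,.246,.8),(-.012,.243,.8),(-.004,.236,.7),(.000,.228,.6),(.004,.222,.45),(.005,.214,.3),(.006,.2065,.2)]
if __name__=="__main__":
  for a,b in zip(WP[:-1],WP[1:]):
    print(b,[round(1e3*clear(*(np.array(a)+(np.array(b)-a)*u)),1) for u in np.linspace(0,1,6)])
  for al in (.3,.4,.5,.6):
    print(al,[None if (q:=ik(*pickpose(al,u))) is None else np.round(q,2).tolist() for u in (0,.1)])
    for w in WP:
      q=ik(*hang(*w,al));print("  ",w,None if q is None else np.round(q,2))
E
python3 plan.py
```

```text
(-0.04, 0.246, 0.8) [np.float64(62.5), np.float64(52.8), np.float64(43.1), np.float64(33.7), np.float64(24.6), np.float64(16.2)]
(-0.012, 0.243, 0.8) [np.float64(16.2), np.float64(12.1), np.float64(9.0), np.float64(7.3), np.float64(7.7), np.float64(10.1)]
(-0.004, 0.236, 0.7) [np.float64(10.1), np.float64(10.1), np.float64(10.3), np.float64(10.7), np.float64(9.3), np.float64(7.9)]
(0.0, 0.228, 0.6) [np.float64(7.9), np.float64(7.3), np.float64(6.7), np.float64(6.1), np.float64(5.4), np.float64(4.8)]
(0.004, 0.222, 0.45) [np.float64(4.8), np.float64(4.1), np.float64(3.7), np.float64(3.7), np.float64(3.9), np.float64(4.6)]
(0.005, 0.214, 0.3) [np.float64(4.6), np.float64(6.0), np.float64(7.6), np.float64(9.2), np.float64(9.2), np.float64(8.5)]
(0.006, 0.2065, 0.2) [np.float64(8.5), np.float64(7.9), np.float64(7.4), np.float64(6.8), np.float64(5.6), np.float64(4.3)]
0.3 [[-0.56, 0.75, -0.12, 0.92, -0.22, -0.79], [-0.56, 0.64, -0.03, 1.11, -0.22, -0.79]]
   (-0.09, 0.25, 0.8) [-0.31  0.08 -0.77  0.27  0.13 -0.26]
   (-0.04, 0.246, 0.8) [-0.28  0.18 -0.67  0.27  0.12 -0.23]
   (-0.012, 0.
[... 1379 characters left out ...]
]
   (0.005, 0.214, 0.3) [-0.27  0.36 -0.85 -0.4   0.18 -0.18]
   (0.006, 0.2065, 0.2) [-0.28  0.43 -0.93 -0.64  0.2  -0.17]
0.6 [[-0.48, 0.95, 0.18, 1.28, -0.38, -0.63], [-0.48, 0.85, 0.25, 1.44, -0.38, -0.63]]
   (-0.09, 0.25, 0.8) [-0.26  0.24 -0.46  0.71  0.04 -0.24]
   (-0.04, 0.246, 0.8) [-0.24  0.33 -0.34  0.73  0.04 -0.22]
   (-0.012, 0.243, 0.8) [-0.23  0.38 -0.27  0.75  0.04 -0.21]
   (-0.004, 0.236, 0.7) [-0.23  0.36 -0.37  0.58  0.06 -0.21]
   (0.0, 0.228, 0.6) [-0.24  0.34 -0.47  0.39  0.08 -0.21]
   (0.004, 0.222, 0.45) [-0.25  0.33 -0.62  0.12  0.11 -0.2 ]
   (0.005, 0.214, 0.3) [-0.26  0.35 -0.76 -0.19  0.15 -0.19]
   (0.006, 0.2065, 0.2) [-0.27  0.39 -0.84 -0.42  0.17 -0.18]
```

α=0.3 gives the best roof clearance for the gripper body. Picking up.

```bash
python3 - <<'E'
from h import *
A=.3
p,r=pickpose(A,.08);movep(p,r)
p,r=pickpose(A,0);print(move_l(p,.08,until_force=8))
s=get_state();print(s["contact_force"],s["position"]-p)
grab(60);s=get_state();print(s["finger_gap"],s["contact_force"])
p,r=pickpose(A,.12);move_l(p,.12);sleep(.2)
s=get_state();print(s["clock"],s["finger_gap"],s["contact_force"],np.array(s["wrist_torque"]).round(3))
T=toolT();np.save("w6T.npy",T);f=grab_frame("wrist");save("w6",f)
for k in("scoop_grip","scoop_ring","scoop_bowl"):
    for x in tip_of("wrist",k)[:1]: print(k,np.round(x["centre"],1),round(x["score"],2),rz(*wray(f,T,x["centre"]),.15-(.03 if k=="scoop_bowl" else 0)).round(4))
f=grab_frame("side");save("d6",f)
M,_=s2t(A);print("expected ring",SR+[0,0,.12])
E
python3 -c "
import cv2,numpy as np
a=cv2.imread('pics/w6.png');b=cv2.imread('pics/d6.png')[100:340,200:520];b=cv2.resize(b,(640,480))
cv2.imwrite('pics/c6.png',cv2.resize(np.hstack([a,b]),(800,300)))"
```

```text
False
[ 0.24856798  0.01898723 -0.63275991] [ 0.00043068 -0.00025791  0.00048734]
0.19391910710974905 [1.19422561 0.85415607 1.81887884]
18.3333 0.1925494949173323 [-0.36064783  0.2170299  -1.20498872] [ 0.126 -0.394 -0.018]
scoop_grip [318.  258.4] 0.63 [ 0.4737 -0.3029  0.15  ]
expected ring [ 0.5707 -0.277   0.15  ]
```

View pics/c6.png

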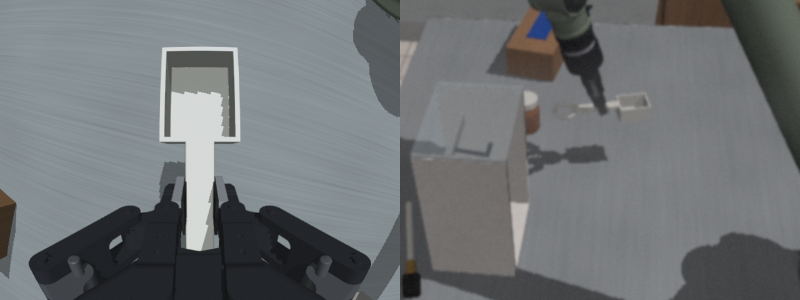

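Scoop held and aligned with the jaws (wrist: handle centred at column ~200 of 400, bowl at (200,95)). I'll move to the pre-hang pose in front of the cabinet and measure the ring there.

```bash
cat > meas.py <<'E'
from h import *
def meas(tag):
    F={}
    for n in("scene","side"):
        F[n]=grab_frame(n);save(n+tag,F[n])
    for k in("scoop_ring","scoop_grip","scoop_bowl","hook_tip","hook_bend"):
        rs=[];o=[]
        for n in F:
            r=tip_of(n,k)
            if r: rs.append(ray(F[n],r[0]["centre"]));o.append((n,np.round(r[0]["centre"],1).tolist(),round(r[0]["score"],2)))
        print(k,o,*( [v.round(4) if hasattr(v,'round') else np.round(v,4) for v in tri(rs)] if len(rs)==2 else []))
    return F
E
python3 - <<'E'
from meas import *
A=.3
for x in(-.2,-.17,-.14,-.11):
    q=ik(*hang(x,.25,.75,A));print(x,None if q is None else np.round(q,2))
    if q is not None: X=x;break
s=get_state();p=np.array(s["position"])
move_l(p+[-.07,.03,.08],.15)
movep(*hang(X,.25,.75,A));sleep(.3)
s=get_state();print(s["clock"],s["contact_force"])
F=meas("7")
exp=cab((X,0,.25));print("expected ring",exp,[proj(F[n],exp).round(1) for n in F])
E
python3 -c "
import cv2,numpy as np
a=cv2.imread('pics/scene7.png')[150:390,160:480];b=cv2.imread('pics/side7.png')[100:340,200:520]
cv2.imwrite('pics/c7.png',cv2.resize(np.hstack([a,b]),(800,300),interpolation=2))"
```

```text
-0.2 [-0.43 -0.15 -1.02  0.21  0.2  -0.36]
20.725 [-0.31277898 -0.15755517 -0.85009141]
scoop_ring [('scene', [305.6, 193.5], 0.68), ('side', [359.7, 217.0], 0.79)] [ 0.4935 -0.0521  0.2313] [0.0172 0.0172]
scoop_grip [('scene', [302.8, 192.1], 0.58), ('side', [385.1, 242.0], 0.6)] [ 0.4285 -0.0581  0.1791] [0.0021 0.0021]
scoop_bowl [('scene', [301.6, 191.5], 0.19), ('side', [389.5, 260.0], 0.85)] [ 0.411  -0.0519  0.1542] [0.0211 0.0211]
hook_tip [('side', [269.5, 211.9], 0.59)]
hook_bend [('scene', [273.0, 250.7], 0.91), ('side', [301.6, 202.8], 0.64)] [ 0.6371 -0.1017  0.2028] [0.034 0.034]
expected ring [ 0.49004    -0.05580027  0.25      ] [array([298.9, 177.8]), array([358.8, 216.9])]
```

View pics/c7.png

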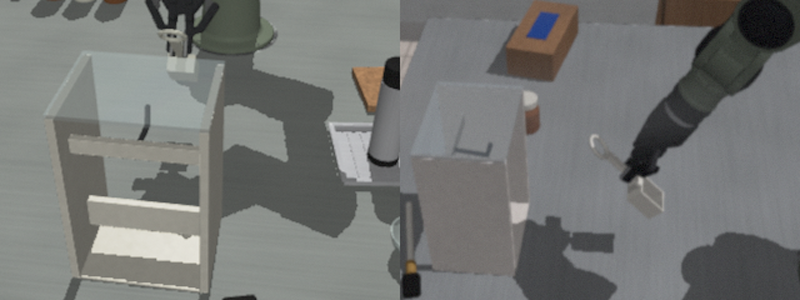

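The ring at (359.7,217.0) in the side view, against an expected (358.8,216.9), means the grasp model is good to about 1–2 mm. Next I'll check the hook projection and move to just before threading.

```bash
python3 - <<'E'
from meas import *
from plan import clear
A=.3
W=[(-.2,.25,.75),(-.08,.248,.75),(-.045,.246,.75),(-.012,.243,.75),(-.006,.236,.7),(-.002,.228,.6),(.002,.221,.45),(.004,.214,.3),(.005,.2075,.2)]
for a,b in zip(W[:-1],W[1:]): print(b,[round(float(1e3*clear(*(np.array(a)+(np.array(b)-a)*u))),1) for u in np.linspace(0,1,6)])
move_l(*[(p,.12,r) for p,r in [hang(-.08,.248,.75,A)]][0])
move_l(*[(p,.06,r) for p,r in [hang(-.045,.246,.75,A)]][0])
s=get_state();print(s["clock"],s["contact_force"])
F={n:grab_frame(n) for n in("scene","side")}
for n in F:
    save(n+"8",F[n]);print(n,"tip",proj(F[n],cab((-.008,0,.244))).round(1),"bend",proj(F[n],cab((0,0,.214))).round(1),"back",proj(F[n],cab((.065,0,.222))).round(1),"ring",proj(F[n],cab((-.045,0,.246))).round(1))
E
python3 -c "
import cv2,numpy as np
a=cv2.imread('pics/scene8.png')[170:290,200:360];b=cv2.imread('pics/side8.png')[150:270,210:370]
cv2.imwrite('pics/c8.png',cv2.resize(np.hstack([a,b]),(800,300),interpolation=2))"
```

```text
(-0.08, 0.248, 0.75) [171.5, 147.6, 123.8, 100.1, 76.5, 53.3]
(-0.045, 0.246, 0.75) [53.3, 46.6, 40.0, 33.4, 27.1, 21.1]
(-0.012, 0.243, 0.75) [21.1, 15.7, 11.2, 8.3, 7.9, 10.2]
(-0.006, 0.236, 0.7) [10.2, 9.8, 9.7, 9.6, 9.7, 9.8]
(-0.002, 0.228, 0.6) [9.8, 9.2, 8.6, 8.0, 7.4, 6.7]
(0.002, 0.221, 0.45) [6.7, 6.0, 5.6, 5.5, 5.8, 6.4]
(0.004, 0.214, 0.3) [6.4, 7.4, 8.6, 8.5, 8.0, 7.5]
(0.005, 0.2075, 0.2) [7.5, 7.0, 6.5, 6.0, 5.5, 5.0]
23.2083 [ 0.36138164 -0.2199966  -1.90006994]
scene tip [278.5 233. ] bend [278.4 249.6] back [269.5 268.9] ring [283.  220.5]
side tip [272.4 213.8] bend [269.9 223.7] back [241.3 219.3] ring [288.8 214.1]
```

View pics/c8.png

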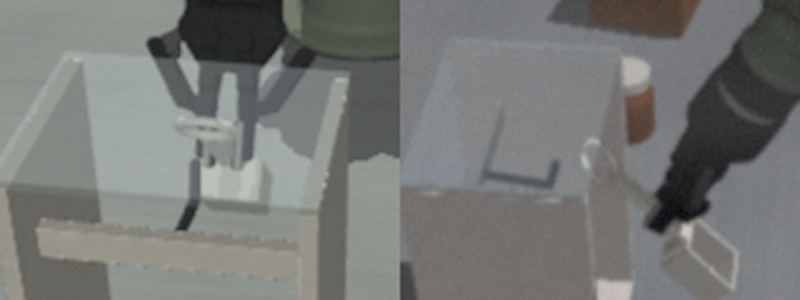

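Hook tip is seen at (278,234) and ring at (283,221) in the scene view; both match predictions within ~1 px. Threading now.

```bash
python3 - <<'E'
from meas import *
A=.3
def go(w,v=.05,uf=6):
    p,r=hang(*w,A);h=move_l(p,v,rot=r,until_force=uf);s=get_state();print(w,h,np.round(s["contact_force"],1));return h
if not go((-.012,.243,.75)):
    F={n:grab_frame(n) for n in("scene","side")}
    for n in F: save(n+"9",F[n])
print(get_state()["clock"])
E
python3 -c "
import cv2,numpy as np
a=cv2.imread('pics/scene9.png')[170:290,200:360];b=cv2.imread('pics/side9.png')[150:270,210:370]
cv2.imwrite('pics/c9.png',cv2.resize(np.hstack([a,b]),(800,300),interpolation=2))"
```

```text
(-0.012, 0.243, 0.75) False [-0.  -0.  -1.7]
24.225
```

View pics/c9.png

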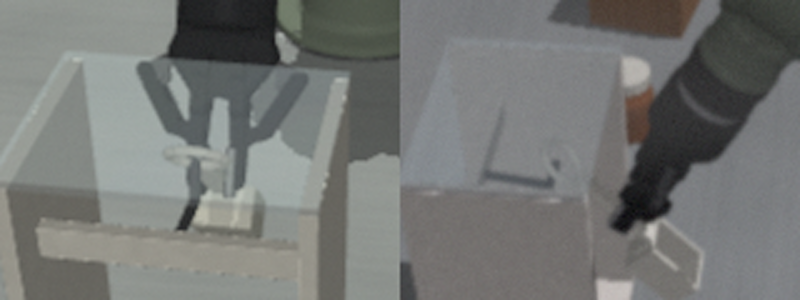

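The ring surrounds the tip (scene crop about (195,155); side crop (560,165)), with no contact force. I'll continue rotating down onto the hook.

```bash
python3 - <<'E'
from meas import *
A=.3
def go(w,v=.04,uf=6):
    p,r=hang(*w,A);h=move_l(p,v,rot=r,until_force=uf);s=get_state();print(w,h,np.round(s["contact_force"],1));return h
for w in [(-.006,.236,.7),(-.002,.228,.6),(.002,.221,.45),(.004,.214,.3),(.005,.2075,.2)]:
    if go(w): break
F={n:grab_frame(n) for n in("scene","side")}
for n in F: save(n+"10",F[n])
print(get_state()["clock"])
E
python3 -c "
import cv2,numpy as np
a=cv2.imread('pics/scene10.png')[170:290,200:360];b=cv2.imread('pics/side10.png')[150:270,210:370]
cv2.imwrite('pics/c10.png',cv2.resize(np.hstack([a,b]),(800,300),interpolation=2))"
```

```text
(-0.006, 0.236, 0.7) False [ 0.8 -0.3 -0.9]
(-0.002, 0.228, 0.6) False [ 0.2 -1.1  0.3]
(0.002, 0.221, 0.45) False [ 0.3  0.2 -0.5]
(0.004, 0.214, 0.3) False [ 0.4  0.3 -0.8]
(0.005, 0.2075, 0.2) False [-0.8 -0.9  0.1]
27.0167
```

View pics/c10.png

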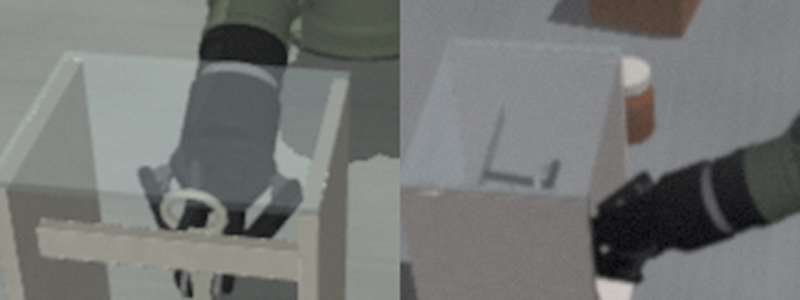

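```bash
python3 - <<'E'
from meas import *
A=.3
p,r=hang(.005,.1975,.18,A)
print(move_l(p,.02,rot=r,until_force=3));s=get_state();print(np.round(s["contact_force"],1),p-s["position"])
let_go();sleep(.8)
F={n:grab_frame(n) for n in("scene","side")}
for n in F: save(n+"11",F[n])
s=get_state();print(s["clock"],s["contact_force"])
E
python3 -c "
import cv2,numpy as np
a=cv2.imread('pics/scene11.png')[170:350,190:430];b=cv2.imread('pics/side11.png')[150:330,210:450]
cv2.imwrite('pics/c11.png',cv2.resize(np.hstack([a,b]),(800,300),interpolation=2))"
```

```text
True
[0.7 1.  3.6] [-0.00058828  0.00026291 -0.00551701]
28.975 [ 0.85663865  0.08140483 -0.39965113]
```

View pics/c11.png

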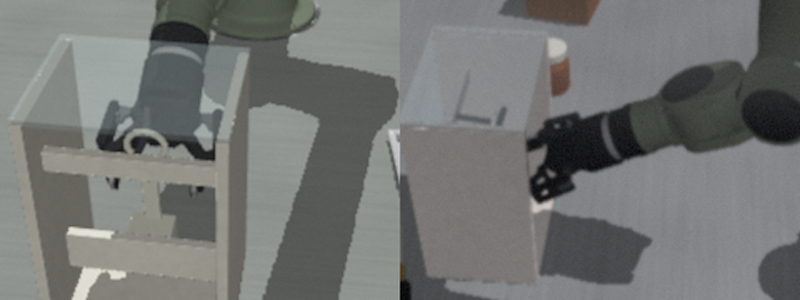

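The scoop hangs on the hook, ring at scene crop (148,143), with the fingers open around it. I'll back out.

```bash
python3 - <<'E'
from meas import *
T=toolT();p=T[:3,3];z=T[:3,2]
h=np.array([z[0],z[1],0]);h/=np.linalg.norm(h)
p1=p-.05*z; q=p1-.08*h
move_l(p1,.06)
try: move_l(q,.1)
except Exception as e:
    print(e)
    try: move_l(p1-.08*z,.1)
    except Exception as e: print(e)
sleep(1.)
F=meas("12")
for n in F: print(n,proj(F[n],cab((0,0,.2))).round(1))
r=[ray(F[n],tip_of(n,"canister_mid")[0]["centre"]) for n in F];print("can",tri(r)[0].round(4))
for k in("dish","jar"):
    r=[ray(F[n],t[0]["centre"]) for n in F if (t:=tip_of(n,k))];print(k,tri(r)[0].round(4) if len(r)==2 else len(r))
s=get_state();print(s["clock"],s["contact_force"],s["position"])
E
python3 -c "
import cv2,numpy as np
a=cv2.imread('pics/scene12.png')[170:350,190:430];b=cv2.imread('pics/side12.png')[150:330,210:450]
cv2.imwrite('pics/c12.png',cv2.resize(np.hstack([a,b]),(800,300),interpolation=2))"
```

```text
the arm cannot follow that straight line within its joint ranges
the arm cannot follow that straight line within its joint ranges
scoop_ring [('scene', [272.6, 258.1], 0.83)]
scoop_grip [('scene', [280.0, 294.1], 0.65)]
scoop_bowl [('scene', [280.8, 321.8], 0.88)]
hook_tip [('scene', [127.6, 312.2], 0.39), ('side', [271.4, 214.4], 0.96)] [ 0.7335 -0.3359  0.0397] [0.0318 0.0318]
hook_bend [('scene', [272.6, 249.0], 0.73)]
scene [278.8 255.9]
side [270.4 228.3]
can [0.6725 0.191  0.3681]
dish [ 0.5208  0.3093 -0.0623]
jar [ 6.631e-01 -3.971e-01  4.000e-04]
31.8583 [ 0.23303493 -0.48896733  0.14795728] [ 0.64682639 -0.0588831   0.14278112]
```

View pics/c12.png

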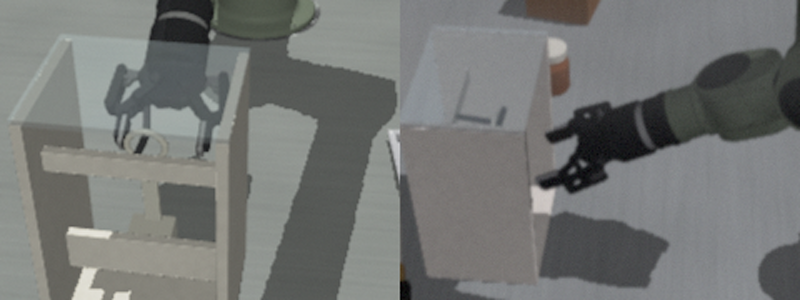

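View pics/scene12.png

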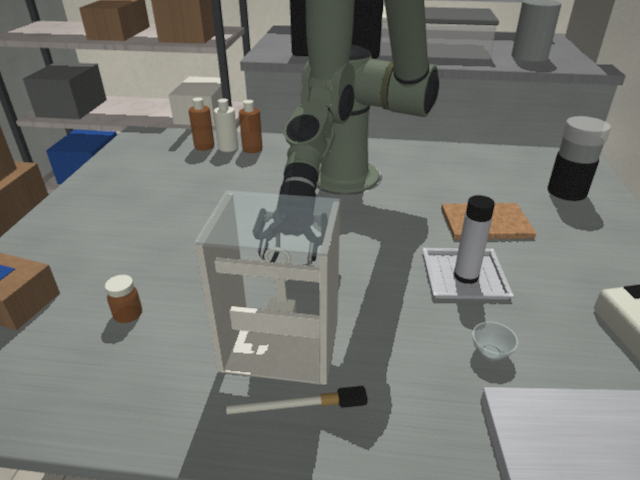

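The scoop hangs at rest (ring ~(276,257), predicted (279,256)), and canister, dish and jar look undisturbed. I'll back the arm off further for margin and do a last check.

```bash
python3 - <<'E'
from meas import *
s=get_state();p=np.array(s["position"]);Rt=R.from_rotvec(s["eef_rot"])
ok=False
for dx,dz,dr in((-.10,.03,.4),(-.08,.04,.5),(-.07,.02,.3),(-.05,.02,.3),(-.04,.02,.2)):
    r=(R.from_rotvec([0,dr,0])*Rt).as_rotvec()
    try: move_l(p+[dx,0,dz],.08,rot=r);print("ok",dx);ok=True;break
    except Exception as e: pass
sleep(1.0)
F=meas("13")
for k in("canister_mid","dish","jar","pan_floor"):
    for n in F: 
        t=tip_of(n,k);print(k,n,[(np.round(x["centre"],1).tolist(),round(x["score"],2)) for x in t[:2]])
print(get_state()["clock"],get_state()["contact_force"])
E
python3 -c "
import cv2,numpy as np
a=cv2.imread('pics/scene13.png')[170:350,190:430];b=cv2.imread('pics/side13.png')
cv2.imwrite('pics/c13.png',np.hstack([cv2.resize(a,(400,300),interpolation=2),cv2.resize(b,(400,300))]))"
```

```text
ok -0.1
scoop_ring [('scene', [272.7, 256.7], 0.81)]
scoop_grip [('scene', [281.7, 292.0], 0.56)]
scoop_bowl [('scene', [278.8, 325.2], 0.91)]
hook_tip [('side', [268.8, 214.1], 0.81)]
hook_bend [('scene', [275.0, 252.2], 0.73), ('side', [298.0, 201.9], 0.63)] [ 0.6454 -0.0967  0.2075] [0.0354 0.0354]
canister_mid scene [([475.4, 239.0], 0.82)]
canister_mid side [([365.3, 406.1], 0.69)]
dish scene [([489.0, 353.8], 0.98)]
dish side []
jar scene [([127.1, 312.7], 0.78)]
jar side [([301.6, 202.5], 0.59)]
pan_floor scene [([466.4, 276.0], 0.88), ([274.3, 251.5], 0.56)]
pan_floor side [([364.7, 430.1], 0.65)]
35.3167 [ 0.30003558  0.01079861 -0.60431337]
```

View pics/c13.png

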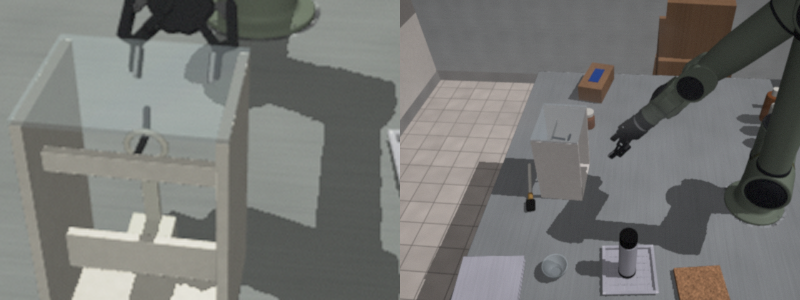

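The hook passes through the ring (crop (147,140)) and the scoop hangs still; the arm is clear. Canister stands in the pan, and dish and jar pixels are unchanged. Handing in.

```bash
python3 -c "
from cell import *
sign_off();print(get_state()['clock'])"
```

```text
the job is handed in; nothing more can be done
the job is handed in; nothing more can be done
```

The canister now stands in the foil pan and the scoop hangs by its ring on the cabinet hook. I handed the job in at about 35 s of the 72 s allowed; no verdict is reported.

- **Canister:** I gripped it by the lid and carried it upright. I lowered it until it touched the pan floor, then let go. Measured after release, it stood about 3 mm from the pan's middle.
- **Scoop:** I picked it up with a tilted tool, passed the ring over the hook tip under the roof, and lowered it until the hook took its weight. Then I released it and backed the arm out.

**Last checks:**
- The pictures show the hook through the ring, the scoop hanging still with its bowl down, and the arm clear of everything.
- The jar was found in its starting place in both views. The dish was found unmoved in the scene view, but the network missed it in the side view, so I relied on that picture by eye.
- The network put the ring about 6 pixels (roughly 9 mm) to one side of where I predicted. By eye the ring was about 3 pixels off. Both are inside the 20 mm tolerance.
- At the check just before the last one, the network's triangulated canister and dish positions were clearly wrong. In the final pictures the canister was found standing in the pan.

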